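# Unscrew a tight jar cap in a bracing block

### The arm

A 6-joint arm with a two-finger parallel gripper is mounted at the origin on a cart in front of the work surface, level with it; the furniture and walls round the work are solid. World frame = base frame: x ahead of the robot, y to its left, z up, the work surface at z = 0. Lengths are in m, angles in rad, forces in N, time in s.
With the tool pointing down it reaches from about 0.4 to 0.825 m from the base axis. Payload 7 kg.
Tool frame: the origin (TCP) lies on the front face of the gripper's body, between the roots of the fingers; the fingertips stand 66 mm ahead of it and the grasp point (between the pads) lies 47 mm ahead of it; z points along the fingers, y is the line along which they close (so a half turn about z gives the same grasp; the last joint's range is limited). The gripper opens to 88 mm and grips with 3 to 60 N. Pads are 19 mm wide; open, the fingers measure 130 mm over their backs; the gripper's body (78 mm by 193 mm) begins 47 mm behind the grasp point.
Start: joints at [-0.998, 0.359, 0.012, 0, -1.224, -0.288], TCP at [0.19, -0.648, 0.292] pointing down, gripper open.
Joint ranges: [-3.07, 3.07], [-1.43, 2.12], [-1.02, 1.25], [-3.03, 1.67], [-3.05, -0], [-3.03, 3.03]. Speed limits (rad/s): [2.39, 2.39, 3.01, 3.14, 3.14, 3.14].

### API

Orientations are given as [roll, pitch, yaw] about the fixed x, y, z axes, in that order (R = Rz(yaw) Ry(pitch) Rx(roll)).
In Python, from station import arm gives the robot as it stands. The module is installed in compiled form; this text tells all that it offers.
- The arm moves only by the tool move_arm, never from a script. Its argument "increments" is a list of rows, each an object of numbers: "jaw": the gripper command: -1 is shut, 1 is fully open, values between are in proportion; "dx", "dy", "dz": the shift along the tool's x, y, z in m; "twist": the turn about the tool's z in rad. A call has 1 to 12 rows; each row shifts and turns the commanded pose from where the row before left it, along the tool's axes as they then stand; what a row does not reach is not made up. A row lasts 1/12 s, in which the tool goes at most 41.7 mm and 7.16 degrees, less where a joint would pass 70% of its speed; a pose out of reach is approached as far as the arm can. A call is refused whole if a number of a shift passes 0.0417 or a number of a turn 0.125, either way. A call with a gripper value outside its range is refused whole. The fingers move at their own pace and stop on an object; "force" is the grip in N (left out, the last holds). Time passes only in rows, so rows that do not move let the fingers close. It gives the time, the measured TCP pose, the force, the opening and the grip force at its end, in the units of the state.
- arm.get_state(): the state, without advancing time (a new reading comes with each control period).
- arm.grab_frame(name): name is "side" or "top" or "wrist"; returns the picture (400x640x3 uint8, blue, green, red); there is no depth.
- arm.camera_info(name): a dict with "K" (3x3 intrinsics, pixels), "extrinsics" (4x4, takes a point from camera to world coordinates). Camera axes: x right, y down, z forward; pixel columns grow to the right and rows downward; lengths in m; the calibration is good to about 2 mm. A picture is of the moment at which its call begins: read the wrist's pose just before it. camera_info takes no time and is no camera call; for the wrist camera it gives the pose at the moment of the call.
- arm.job_done(): hands the job in; it is judged then, once.
Trained networks look in the newest picture that a camera, given by its name, has taken for a name from the list of things; names that differ only in an ending like _2 or _b are one class to them, and where a whole thing is asked for, a point or a joint stands for the part that bears it (a point fixed in the world has none). Each returns a list of dicts, best first, with "score" (0 to 1); they miss things now and then, are a little off and sometimes report something else, mostly with a low value. They report only what shows in the picture. A call takes as long as a camera call.
- arm.find_in(camera, name): "position" ([x, y, z] in m, in world coordinates, good to about 4 mm: the middle of the surface that is visible of it).
- arm.silhouettes(camera, name): "pixels" (400x640 bool, what is visible of it).
- arm.pinpoint(camera, name): "position" ([x, y, z] in m, in world coordinates, good to about 4 mm: a listed point, or the origin of a listed thing).
The state is a dict: "t": time; "q": joint angles; "qd": joint speeds; "joint_efforts": joint torques, N m; "eef_pos": TCP position; "ee_rot": TCP orientation; "force": force on the tool from outside, world axes, zero at the start; "moment": the same for the moment, N m; "width": finger opening in m; "gripper_force": force on a finger pad.
Only numpy, scipy, OpenCV 4.12 (cv2) and the standard library are available. Lean on these libraries where they do the work, as an engineer would, in place of code of your own. Each camera call takes 0.05 s, during which the arm holds its last target. There are 200 camera calls.

### The job

Take the amber square-bodied jar with the brass-coloured cap out of the row, and with its cap still screwed on lower it gently, without letting it drop, right down into the square pocket of the wooden bracing block. With the block keeping the jar from turning, unscrew the tight cap anticlockwise until its threads let go, then lift it straight up and finish still holding the cap level and still over the jar's mouth, its lower edge about 2 cm above the rim, with the jar left fully down in the pocket. Leave the other things on the worktop where they stand.

Things in the scene. Friction and masses are not known exactly. Their poses are not given: they have to be found in the camera images.
- jar_mid (a point): Centre of the body of the amber glass jar with a brass-coloured cap. The body is square, 58 x 58 mm, 66 mm high; this point is 33 mm above its flat underside, on the axis. Above it is a round neck, 42 mm wide; its rim with the rubber seal is 92 mm above the underside. z is up along the axis, x and y are square to the sides.
- jar: The same jar; origin at the centre of its underside. Jar and cap together weigh 0.25 to 0.5 kg and can be carried by the screwed-on cap.
- cap_mid (a point): Centre of the round ribbed brass-coloured cap: 58.5 mm diameter, 28 mm high, flat closed top; this point is 14 mm below its top. Screwed on, its lower edge is 72 mm and its top 100 mm above the jar's underside (this point 53 mm above jar_mid), and its x axis points as the jar's.
- cap: The same cap; origin at the centre of its lower edge. A tight quick-thread: a pull does not take it off. It takes up to about 0.7 N m to turn, enough to spin an unbraced jar. Turned anticlockwise seen from above it lets go about 50 degrees (0.87 rad) on relative to the jar, not rising before; then the seal pushes it up by at most 2 mm and it lifts straight off. At about 85 degrees it meets a stop.
- pocket (a point): Centre of the pocket floor in the wooden bracing block fixed to the worktop. Block 86 x 86 x 35 mm high; pocket 63 x 63 mm, 27 mm deep, floor 8 mm above the worktop, 3 mm chamfer at its mouth. z is up, x and y square to its sides. The jar fits in any of four quarter turns with 2.5 mm to spare each side, so it twists some 6 degrees before the walls hold it.
- green_jar: round glass jar with a green lid, 70 mm wide, 110 mm high, loose, in the row with the square jar; origin at its underside
- sugar_jar: round white jar with a green lid, 63 mm wide, 100 mm high, loose, in the row with the square jar; origin at its underside
- tomato: red tomato, 58 mm wide, loose, behind the block; origin at its underside
- lime: green lime, 60 mm long, loose, behind the block; origin at its underside
- chilli_bottle: slim sauce bottle with a yellow cap, 48 mm wide, 183 mm high, loose, at the back; origin at its underside
- spice_jar: spice jar with a red cap, 45 mm wide, 106 mm high, loose, at the back left; origin at its underside

How it is judged:
By the outcome, as a careful person would: the job done as asked, in the order asked, and still so for the second after the job is handed in, while the arm keeps its last pose, push and grip.
It also fails if it takes over 38 s, if anything falls off the work surface, if the arm or the gripper's body presses on something with over 40 N, if the wrist force passes 120 N, or if a joint passes its speed limit or range.

## Working session

There is one attempt and no reset: what is moved stays moved. The work goes in short steps, Python scripts to look and compute and a tool call to move; the robot and the scene stay as the last step left them, time stands still between calls to the robot, and variables do not carry over. Pictures are saved under pics/ and viewed, at most 10 in all, crops included, and the job is handed in when it is done.

Besides the shell and the picture viewer there is one more tool, called after "Call:" as name(argument=value, ...), one argument or row to a line, values as JSON. move_arm: Moves the arm, as the interface text tells. Its arguments: {"type":"object","properties":{"increments":{"type":"array"},"force":{"type":"number"}},"required":["increments"]}

```bash
mkdir -p pics; python3 - <<'E'
from station import arm
import cv2,numpy as np
s=arm.get_state();print(s)
a=arm.grab_frame("side");b=arm.grab_frame("top")
cv2.imwrite("pics/a.png",np.vstack([a,b])[:, :] if 0 else cv2.resize(np.vstack([a,b]),(480,600)))
for c in("side","top"):
  print(c,arm.camera_info(c)["extrinsics"].round(3).tolist())
  for n in("jar_mid","cap_mid","pocket","green_jar","sugar_jar","tomato","lime","chilli_bottle","spice_jar"):
    print(c,n,[(np.round(d["position"],3).tolist(),round(d["score"],2)) for d in arm.pinpoint(c,n)[:2]])
E
```

```text
{'t': 0.0, 'q': array([-9.97866595e-01,  3.59384945e-01,  1.10648623e-02, -3.74613708e-04,
       -1.22409982e+00, -2.88095509e-01]), 'qd': array([-0.00117802,  0.00024973,  0.00171644,  0.00099526, -0.00022874,
       -0.00250817]), 'joint_efforts': array([ 1.24765243e-04, -5.82720459e+01,  2.93067491e+01,  6.99736297e+00,
        6.94264789e-03, -1.13018880e-04]), 'eef_pos': array([ 0.18955295, -0.64743916,  0.29122206]), 'ee_rot': array([ 3.13993592e+00, -1.23703415e-04, -2.85688591e+00]), 'force': array([-0.13156257, -0.5289235 , -0.62056951]), 'moment': array([-0.00158226,  0.0433329 ,  0.04240847]), 'gripper_force': 0.0, 'width': 0.08729120764336583}
side [[0.907, -0.214, 0.362, 0.268], [-0.421, -0.483, 0.768, -0.785], [0.011, -0.849, -0.528, 0.548], [0.0, 0.0, 0.0, 1.0]]
side jar_mid [([0.467, -0.237, 0.033], 0.74)]
side cap_mid [([0.464, -0.235, 0.089], 0.58)]
side pocket [([0.502, -0.078, 0.008], 0.95)]
side green_jar [([0.464, -0.237, 0.091], 0.75), ([0.51, -0.437, 0.004], 0.63)]
side sugar_jar [([0.46, -0.335, -0.001], 0.75), ([0.465, -0.238, 0.087], 0.49)]
side tomato [([0.716, -0.172, 0.0], 0.9)]
side lime [([0.708, -0.055, -0.003], 0.68)]
side chilli_bottle [([0.717, 0.077, 0.0], 0.64)]
side spice_jar [([0.691, 0.169, -0.001], 0.73)]
top [[-0.01, -0.993, 0.12, 0.434], [-1.0, 0.009, -0.009, -0.124], [0.008, -0.12, -0.993, 1.464], [0.0, 0.0, 0.0, 1.0]]
top jar_mid [([0.46, -0.24, 0.032], 0.46), ([0.504, -0.08, 0.008], 0.21)]
top cap_mid [([0.466, -0.241, 0.09], 0.94)]
top pocket [([0.505, -0.08, 0.013], 0.65)]
top green_jar [([0.508, -0.441, 0.001], 0.84)]
top sugar_jar [([0.461, -0.331, 0.0], 0.79)]
top tomato [([0.716, -0.167, -0.003], 0.64)]
top lime [([0.709, -0.054, 0.002], 0.62), ([0.468, -0.241, 0.088], 0.57)]
top chilli_bottle [([0.716, 0.081, 0.003], 0.76), ([0.459, -0.24, 0.032], 0.61)]
top spice_jar [([0.693, 0.172, -0.001], 0.83)]
```

View pics/a.png

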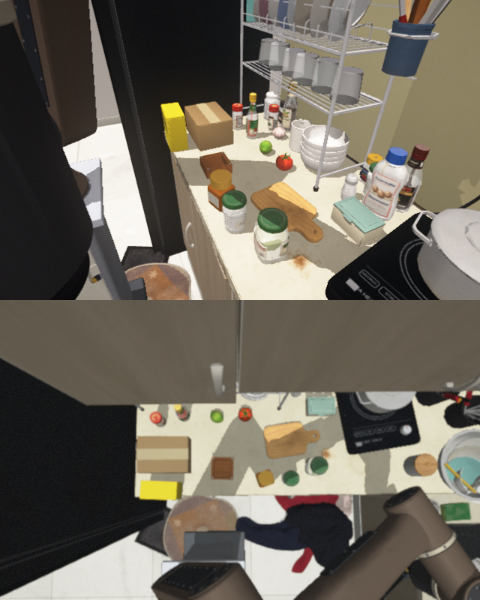

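```bash
cat > h.py <<'E'
from station import arm
import cv2,numpy as np
from scipy.spatial.transform import Rotation as R
def proj(c,P):
    i=arm.camera_info(c);T=np.linalg.inv(i["extrinsics"]);p=np.atleast_2d(P)@T[:3,:3].T+T[:3,3]
    u=p@np.asarray(i["K"]).T;return u[:,:2]/u[:,2:]
E
python3 - <<'E'
from h import *
b=arm.grab_frame("top");u=proj("top",[[.46,-.16,.03]])[0].astype(int);print(u)
x,y=u;c=b[max(0,y-75):y+75,max(0,x-100):x+100];print(max(0,y-75),max(0,x-100));cv2.imwrite("pics/b.png",cv2.resize(c,None,fx=4,fy=4,interpolation=cv2.INTER_CUBIC))
E
```

```text
[325 238]
163 225
```

View pics/b.png

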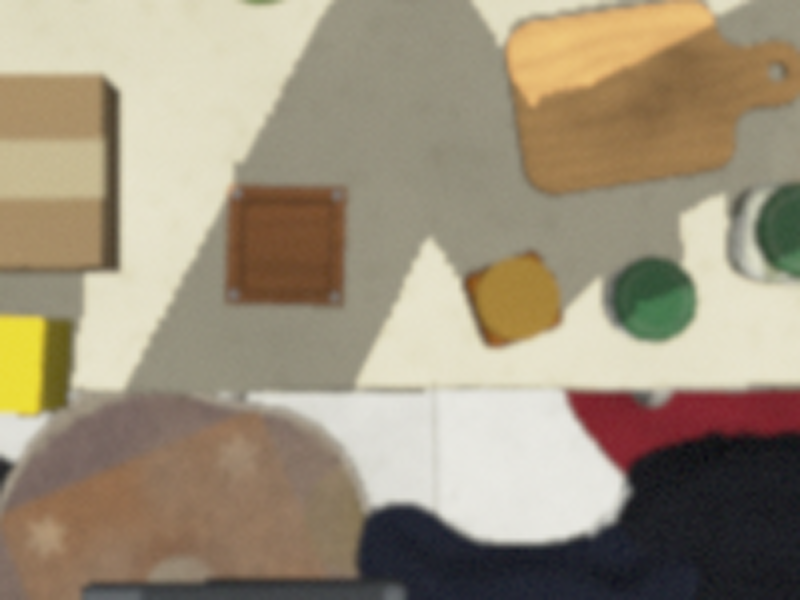

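The top crop shows the wooden block at crop (287,245), nearly axis-aligned. The jar is at (515,298), turned about 20°, and the sugar jar is to its right at (653,298). I'll move above the jar and look from there.

Call:
move_arm(
  increments=[
    {"jaw": 1,"dx": -0.031,"dy": 0.026},
    {"jaw": 1,"dx": -0.031,"dy": 0.026},
    {"jaw": 1,"dx": -0.031,"dy": 0.026},
    {"jaw": 1,"dx": -0.031,"dy": 0.026},
    {"jaw": 1,"dx": -0.031,"dy": 0.026},
    {"jaw": 1,"dx": -0.031,"dy": 0.026},
    {"jaw": 1,"dx": -0.031,"dy": 0.026},
    {"jaw": 1,"dx": -0.031,"dy": 0.026},
    {"jaw": 1,"dx": -0.031,"dy": 0.026},
    {"jaw": 1,"dx": -0.031,"dy": 0.026},
    {"jaw": 1,"dx": -0.031,"dy": 0.026},
    {"jaw": 1,"dx": -0.031,"dy": 0.026},
  ],
  force=30,
)

```text
$.increments[0]: bad value
```

Call:
move_arm(
  increments=[
    {"jaw": 1,"twist": -0.12},
    {"jaw": 1,"twist": -0.12},
    {"jaw": 1,"twist": -0.12},
    {"jaw": 1,"twist": -0.12},
    {"jaw": 1,"twist": -0.12},
    {"jaw": 1},
    {"jaw": 1},
  ],
)

```text
$.increments[0]: bad value
```

```bash
python3 - <<'E'
from h import *
s=arm.get_state();print({k:np.round(s[k],4).tolist() for k in("t","q","eef_pos","ee_rot","force")})
cv2.imwrite("pics/c.png",arm.grab_frame("wrist"))
print(arm.camera_info("wrist")["extrinsics"].round(3).tolist())
for n in("jar_mid","cap_mid","pocket"):
    print(n,[(np.round(d["position"],4).tolist(),round(d["score"],2)) for d in arm.pinpoint("wrist",n)[:2]])
E
```

```text
{'t': 1.05, 'q': [-0.9979, 0.3586, 0.0119, 0.0, -1.2241, -0.2881], 'eef_pos': [0.1896, -0.6478, 0.2922], 'ee_rot': [-3.1416, 0.0, -2.8568], 'force': [0.5591, 0.2332, -0.0692]}
[[-0.281, 0.92, 0.274, 0.115], [0.96, 0.269, 0.081, -0.668], [0.001, 0.286, -0.958, 0.385], [0.0, 0.0, 0.0, 1.0]]
jar_mid []
cap_mid []
pocket []
```

View pics/c.png

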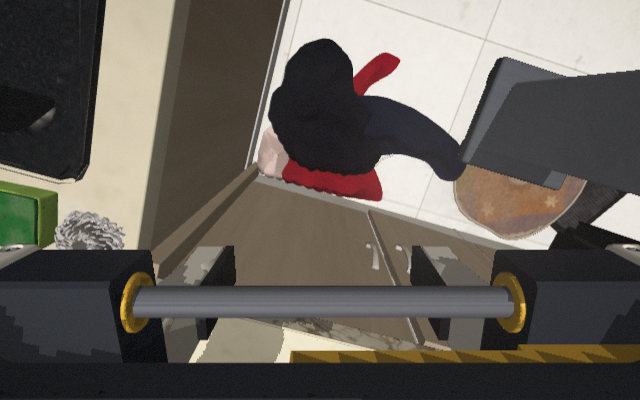

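The picture shows only the floor and cabinet, because the moves were refused and the arm hasn't moved. I'll resend with every key in each row.

Call:
move_arm(
  increments=[
    {"jaw": 1,"dx": -0.031,"dy": 0.026,"dz": 0,"twist": 0},
    {"jaw": 1,"dx": -0.031,"dy": 0.026,"dz": 0,"twist": 0},
    {"jaw": 1,"dx": -0.031,"dy": 0.026,"dz": 0,"twist": 0},
    {"jaw": 1,"dx": -0.031,"dy": 0.026,"dz": 0,"twist": 0},
    {"jaw": 1,"dx": -0.031,"dy": 0.026,"dz": 0,"twist": 0},
    {"jaw": 1,"dx": -0.031,"dy": 0.026,"dz": 0,"twist": 0},
    {"jaw": 1,"dx": -0.031,"dy": 0.026,"dz": 0,"twist": 0},
    {"jaw": 1,"dx": -0.031,"dy": 0.026,"dz": 0,"twist": 0},
    {"jaw": 1,"dx": -0.031,"dy": 0.026,"dz": 0,"twist": 0},
    {"jaw": 1,"dx": -0.031,"dy": 0.026,"dz": 0,"twist": 0},
    {"jaw": 1,"dx": -0.031,"dy": 0.026,"dz": 0,"twist": 0},
    {"jaw": 1,"dx": -0.031,"dy": 0.026,"dz": 0,"twist": 0},
  ],
  force=30,
)

```text
t: 2.25
eef_pos: [0.4597, -0.242, 0.2927]
ee_rot: [-3.141, 0.001, -2.857]
force: [0.6, -0.1, -0.0]
width: 0.0877
gripper_force: 0.0
```

Call:
move_arm(
  increments=[
    {"jaw": 1,"dx": 0,"dy": 0,"dz": 0,"twist": -0.12},
    {"jaw": 1,"dx": 0,"dy": 0,"dz": 0,"twist": -0.12},
    {"jaw": 1,"dx": 0,"dy": 0,"dz": 0,"twist": -0.12},
    {"jaw": 1,"dx": 0,"dy": 0,"dz": 0,"twist": -0.12},
    {"jaw": 1,"dx": 0,"dy": 0,"dz": 0,"twist": -0.12},
    {"jaw": 1,"dx": 0,"dy": 0,"dz": 0,"twist": 0},
    {"jaw": 1,"dx": 0,"dy": 0,"dz": 0,"twist": 0},
  ],
)

```text
t: 2.83
eef_pos: [0.459, -0.2438, 0.2923]
ee_rot: [-3.141, 0.0, -2.261]
force: [-0.2, -0.6, 0.1]
width: 0.0878
gripper_force: 0.0
```

```bash
python3 - <<'E'
from h import *
s=arm.get_state();print({k:np.round(s[k],4).tolist() for k in("t","q","eef_pos","ee_rot","force")})
cv2.imwrite("pics/d.png",arm.grab_frame("wrist"))
for n in("jar_mid","cap_mid","pocket"):
    print(n,[(np.round(d["position"],4).tolist(),round(d["score"],2)) for d in arm.pinpoint("wrist",n)[:2]])
E
```

```text
{'t': 2.8333, 'q': [-0.1103, 0.102, -0.3263, -0.0, -1.1422, -0.5794], 'eef_pos': [0.459, -0.2438, 0.2923], 'ee_rot': [-3.1414, 0.0001, -2.2605], 'force': [-0.2204, -0.5826, 0.1297]}
jar_mid []
cap_mid [([0.4597, -0.2394, 0.0857], 0.57)]
pocket []
```

View pics/d.png

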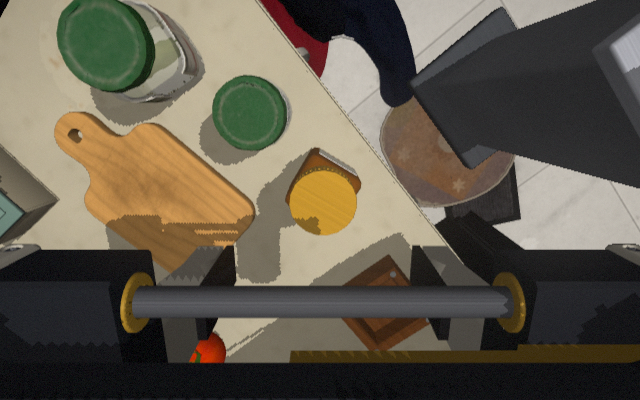

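The wrist picture shows the cap at (323,202) and the body's visible corners at (316,148), (361,182) and (288,192). The block is at (390,300). I'll unproject these.

```bash
cat >> h.py <<'E'
def unproj(c,uv,z):
    i=arm.camera_info(c);E=np.asarray(i["extrinsics"]);uv=np.atleast_2d(uv).astype(float)
    d=np.c_[uv,np.ones(len(uv))]@np.linalg.inv(i["K"]).T@E[:3,:3].T
    return E[:3,3]+d*((z-E[2,3])/d[:,2])[:,None]
def sil(c,n):
    r=arm.silhouettes(c,n);return (r[0]["pixels"].astype(np.uint8),r[0]["score"]) if r else (None,0)
E
python3 - <<'E'
from h import *
im=arm.grab_frame("wrist")
hsv=cv2.cvtColor(im,cv2.COLOR_BGR2HSV)
for n in("cap","jar"):
    m,s=sil("wrist",n)
    if m is None: print(n,None);continue
    x,y,w,h=cv2.boundingRect(m);print(n,round(s,2),x,y,w,h)
    if n=="cap":
        (c,r)=cv2.minEnclosingCircle(cv2.findNonZero(m));print(c,r,unproj("wrist",c,.1).round(4))
P=unproj("wrist",[[316,148],[361,182],[288,192]],.066);print(P.round(4).tolist())
a=lambda v:np.degrees(np.arctan2(v[1],v[0]))
print("jar edge angles",a(P[1]-P[0]),a(P[2]-P[0]))
# block from first top crop
Q=np.array([[231,187],[346,187],[342,304],[228,302]])/4+[225,163]
B=unproj("top",Q,.035);print(B.round(4).tolist(),B.mean(0).round(4))
print([a(B[(i+1)%4]-B[i]).round(1) for i in range(4)],[np.linalg.norm(B[(i+1)%4]-B[i]).round(4) for i in range(4)])
# cap from top crop
arm.grab_frame("top")
m,s=sil("top","cap")
if m is not None:
    (c,r)=cv2.minEnclosingCircle(cv2.findNonZero(m));print("top",s,c,r,unproj("top",c,.1).round(4))
W=unproj("wrist",[[385,256],[341,293]],.035);print("wrist block edge",W.round(4).tolist(),a(W[1]-W[0]))
E
```

```text
cap 0.62 289 166 69 70
(322.52191162109375, 200.63082885742188) 35.06153106689453 [[ 0.4612 -0.2398  0.1   ]]
jar 0.75 285 147 76 57
[[0.4403, -0.2746, 0.066], [0.4279, -0.2234, 0.066], [0.4873, -0.2595, 0.066]]
jar edge angles 103.6014448748647 17.82190087868734
[[0.5437, -0.0373, 0.035], [0.5429, -0.1209, 0.035], [0.4583, -0.1173, 0.035], [0.4606, -0.035, 0.035]] [ 0.5014 -0.0776  0.035 ]
[np.float64(-90.6), np.float64(177.5), np.float64(88.4), np.float64(-1.6)] [np.float64(0.0836), np.float64(0.0847), np.float64(0.0823), np.float64(0.0832)]
wrist block edge [[0.46, -0.1329, 0.035], [0.5259, -0.1276, 0.035]] 4.5970089836080295
```

Call:
move_arm(
  increments=[
    {"jaw": 1,"dx": -0.0044,"dy": 0.001,"dz": 0.02,"twist": 0},
    {"jaw": 1,"dx": 0,"dy": 0,"dz": 0.03,"twist": 0},
    {"jaw": 1,"dx": 0,"dy": 0,"dz": 0.03,"twist": 0},
    {"jaw": 1,"dx": 0,"dy": 0,"dz": 0.03,"twist": 0},
    {"jaw": 1,"dx": 0,"dy": 0,"dz": 0.025,"twist": 0},
    {"jaw": 1,"dx": 0,"dy": 0,"dz": 0.015,"twist": 0},
    {"jaw": 1,"dx": 0,"dy": 0,"dz": 0.005,"twist": 0},
    {"jaw": 1,"dx": 0,"dy": 0,"dz": 0,"twist": 0},
  ],
)

```text
t: 3.95
eef_pos: [0.4604, -0.2398, 0.136]
ee_rot: [3.139, -0.001, -2.257]
force: [-0.3, 0.3, 0.3]
width: 0.0877
gripper_force: 0.0
```

```bash
python3 - <<'E'
from h import *
s=arm.get_state();print({k:np.round(s[k],4).tolist() for k in("t","eef_pos","ee_rot","force")})
a=arm.grab_frame("wrist");b=arm.grab_frame("side")
u=proj("side",[.461,-.24,.1])[0].astype(int)
b=cv2.resize(b[u[1]-60:u[1]+60,u[0]-96:u[0]+96],(640,400))
cv2.imwrite("pics/e.png",cv2.resize(np.vstack([a,b]),(480,600)))
E
```

```text
{'t': 3.95, 'eef_pos': [0.4604, -0.2398, 0.136], 'ee_rot': [3.1393, -0.0015, -2.2571], 'force': [-0.2946, 0.265, 0.281]}
```

View pics/e.png

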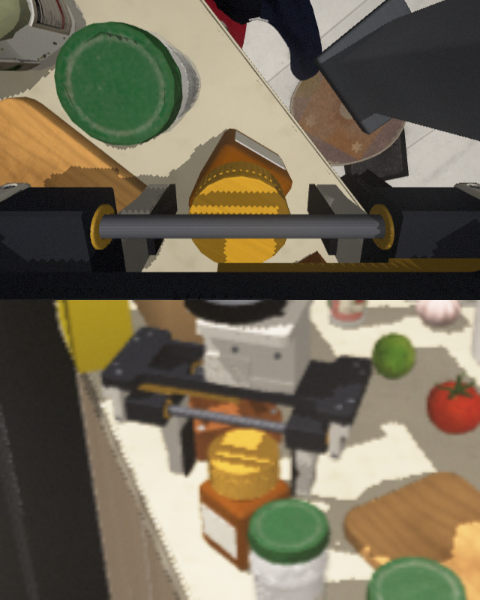

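The cap sits centred between the fingers (about 239 in the half-scale wrist view), and the sugar jar is clear. I'll close and lift.

Call:
move_arm(
  increments=[
    {"jaw": -1,"dx": 0,"dy": 0,"dz": 0,"twist": 0},
    {"jaw": -1,"dx": 0,"dy": 0,"dz": 0,"twist": 0},
    {"jaw": -1,"dx": 0,"dy": 0,"dz": 0,"twist": 0},
    {"jaw": -1,"dx": 0,"dy": 0,"dz": 0,"twist": 0},
    {"jaw": -1,"dx": 0,"dy": 0,"dz": 0,"twist": 0},
    {"jaw": -1,"dx": 0,"dy": 0,"dz": 0,"twist": 0},
    {"jaw": -1,"dx": 0,"dy": 0,"dz": 0,"twist": 0},
  ],
  force=40,
)

```text
t: 4.63
eef_pos: [0.4615, -0.24, 0.1376]
ee_rot: [-3.14, 0.0, -2.257]
force: [1.4, -1.4, 1.6]
width: 0.0577
gripper_force: 40.0
```

Call:
move_arm(
  increments=[
    {"jaw": -1,"dx": 0,"dy": 0,"dz": -0.005,"twist": 0},
    {"jaw": -1,"dx": 0,"dy": 0,"dz": -0.01,"twist": 0},
    {"jaw": -1,"dx": 0,"dy": 0,"dz": -0.02,"twist": 0},
    {"jaw": -1,"dx": 0,"dy": 0,"dz": -0.02,"twist": 0},
    {"jaw": -1,"dx": 0,"dy": 0,"dz": -0.01,"twist": 0},
    {"jaw": -1,"dx": 0,"dy": 0,"dz": -0.005,"twist": 0},
    {"jaw": -1,"dx": 0,"dy": 0,"dz": 0,"twist": 0},
  ],
)

```text
t: 5.22
eef_pos: [0.4612, -0.2398, 0.2081]
ee_rot: [-3.14, 0.001, -2.257]
force: [0.3, 0.5, -3.8]
width: 0.0573
gripper_force: 40.0
```

```bash
python3 - <<'E'
from h import *
s=arm.get_state();print({k:np.round(s[k],4).tolist() for k in("t","eef_pos","ee_rot","force","width","gripper_force")})
w=arm.grab_frame("wrist");t=arm.grab_frame("top");d=arm.grab_frame("side")
for n,f in(("wrist",w),("top",t),("side",d)): np.save(n+"1.npy",f)
x,y=proj("top",[.503,-.079,.035])[0].astype(int);c=cv2.resize(t[y-30:y+30,x-48:x+48],(400,250),interpolation=cv2.INTER_CUBIC);print("top crop",x-48,y-30,400/96)
u,v=proj("side",[.503,-.079,.035])[0].astype(int);e=cv2.resize(d[v-30:v+30,u-48:u+48],(400,250),interpolation=cv2.INTER_CUBIC);print("side crop",u-48,v-30)
cv2.imwrite("pics/f.png",np.vstack([np.hstack([c,e]),cv2.resize(w[130:330,170:490],(800,500))[:350]]))
E
```

```text
{'t': 5.2167, 'eef_pos': [0.4612, -0.2398, 0.2081], 'ee_rot': [-3.1403, 0.0011, -2.2569], 'force': [0.2562, 0.5117, -3.8088], 'width': 0.0573, 'gripper_force': 39.9993}
top crop 249 193 4.166666666666667
side crop 239 184
```

View pics/f.png

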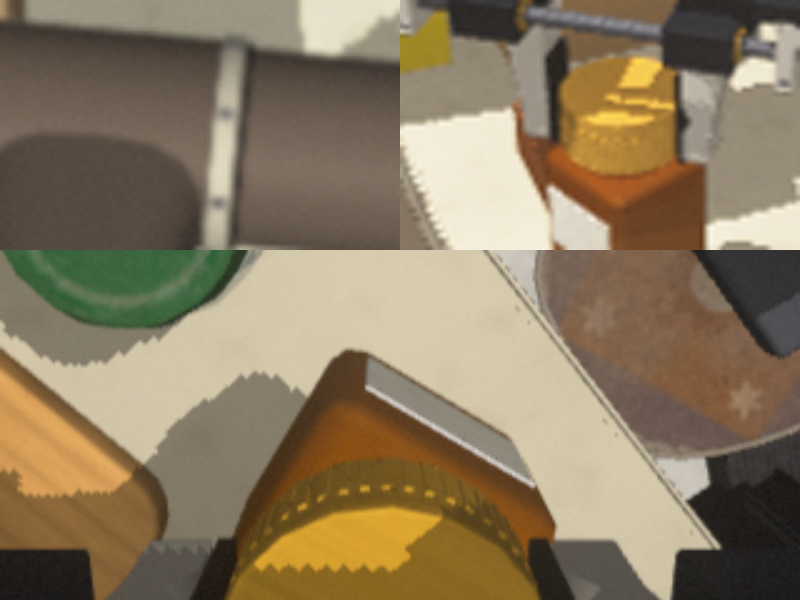

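The wrist crop shows the jar held straight with its label edge running from (365,385) to (530,487). The arm hides the block in the side and top views, so I'll take its yaw from the earlier frames.

```bash
python3 - <<'E'
from h import *
a=lambda v:np.degrees(np.arctan2(v[1],v[0]))
P=unproj("wrist",[[316,184],[382,224.8]],.12);print("label angle",a(P[1]-P[0]))
im=cv2.imread("pics/b.png");hsv=cv2.cvtColor(im,cv2.COLOR_BGR2HSV)
m=((hsv[...,1]>110)&(hsv[...,0]<14)).astype(np.uint8);m[:150]=0;m[330:]=0;m[:,:200]=0;m[:,380:]=0
m=cv2.morphologyEx(m,cv2.MORPH_CLOSE,np.ones((25,25)))
r=cv2.minAreaRect(cv2.findNonZero(m));print(r)
box=cv2.boxPoints(r);B=unproj("top",box/4+[225-.375,163-.375],.035);print("rect",[a(B[(i+1)%4]-B[i]).round(1) for i in range(4)],B.mean(0).round(4))
# left/right/top/bottom edge line fits
mm=m>0
def fit(pts):
    p=unproj("top",np.array(pts)/4+[225-.375,163-.375],.035)[:,:2].astype(np.float32)
    l=cv2.fitLine(p,cv2.DIST_HUBER,0,.01,.01).ravel();return a(l[:2]).round(2)
ys=range(205,290,3);xs=range(245,330,3)
print(fit([[np.where(mm[y])[0][0],y] for y in ys]),fit([[np.where(mm[y])[0][-1],y] for y in ys]),fit([[x,np.where(mm[:,x])[0][0]] for x in xs]),fit([[x,np.where(mm[:,x])[0][-1]] for x in xs]))
# wrist frame d: block edges
d=cv2.imread("pics/d.png");s=arm.get_state()
def T(p,r):
    M=np.eye(4);M[:3,:3]=R.from_euler("xyz",r).as_matrix();M[:3,3]=p;return M
E=T([.459,-.2438,.2923],[-3.1414,.0001,-2.2605])@np.linalg.inv(T(s["eef_pos"],s["ee_rot"]))@arm.camera_info("wrist")["extrinsics"]
np.save("Ed.npy",E);K=arm.camera_info("wrist")["K"]
cv2.imwrite("pics/g.png",cv2.resize(d[235:365,320:460],(700,650)[:2])[:600])
E
```

```text
label angle 108.22394371599995
((285.4959411621094, 244.66241455078125), (113.0396728515625, 113.41455078125), 1.4320961236953735)
rect [np.float64(-1.5), np.float64(-92.0), np.float64(178.1), np.float64(88.0)] [ 0.5027 -0.0756  0.035 ]
-1.61 -1.78 88.49 87.97
```

View pics/g.png

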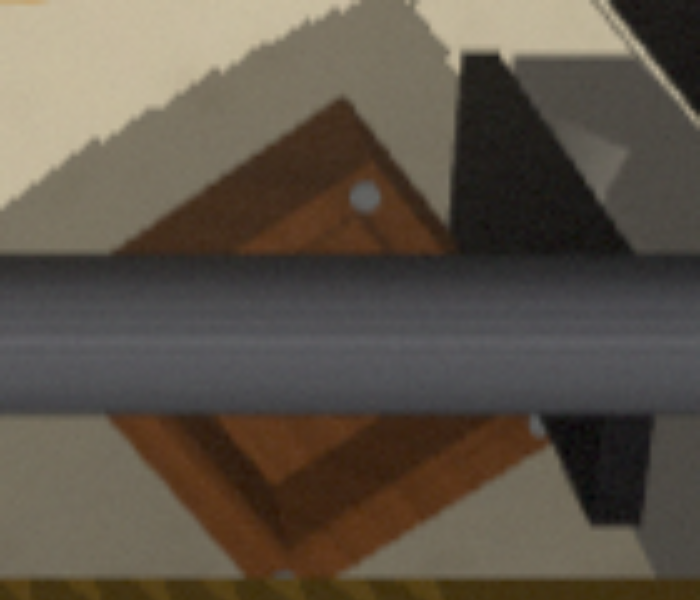

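The crop shows the block's near bottom corner at crop (342,97) and its top corner at about (372,160). The pocket's far corner is visible below the rod. I'll cross-check with these.

```bash
python3 - <<'E'
from h import *
E=np.load("Ed.npy");K=arm.camera_info("wrist")["K"]
def un(uv,z):
    uv=np.atleast_2d(uv)/5.+[320,235];d=np.c_[uv,np.ones(len(uv))]@np.linalg.inv(K).T@E[:3,:3].T
    return E[:3,3]+d*((z-E[2,3])/d[:,2])[:,None]
a=lambda v:np.degrees(np.arctan2(v[1],v[0]))
P=un([[342,97],[115,255],[452,250]],0);print(P.round(4).tolist(),a(P[1]-P[0]),a(P[2]-P[0]))
Q=un([[372,160],[108,415],[245,578],[335,578],[545,445]],.035);print(Q.round(4).tolist(),a(Q[2]-Q[1]),a(Q[4]-Q[3]))
y=np.radians(-1.7);r=lambda v:np.array([[np.cos(y),-np.sin(y)],[np.sin(y),np.cos(y)]])@v
print("centre from bottom corner",P[0,:2]+r(np.array([.043,.043])),"from top",Q[0,:2]+r(np.array([.043,.043])))
E
```

```text
[[0.4611, -0.1149, 0.0], [0.53, -0.1163, 0.0], [0.4646, -0.0641, 0.0]] -1.1530306610830896 86.02025091604042
[[0.4603, -0.1154, 0.035], [0.5464, -0.1016, 0.035], [0.5492, -0.0452, 0.035], [0.5326, -0.0315, 0.035], [0.4725, -0.0301, 0.035]] 87.0968408346701 178.7020676545593
centre from bottom corner [ 0.50530939 -0.07321132] from top [ 0.50456308 -0.07372594]
```

Call:
move_arm(
  increments=[
    {"jaw": -1,"dx": -0.0194,"dy": 0.0089,"dz": 0,"twist": 0},
    {"jaw": -1,"dx": -0.0194,"dy": 0.0089,"dz": 0,"twist": 0},
    {"jaw": -1,"dx": -0.0194,"dy": 0.0089,"dz": 0,"twist": 0},
    {"jaw": -1,"dx": -0.0194,"dy": 0.0089,"dz": 0,"twist": 0},
    {"jaw": -1,"dx": -0.0194,"dy": 0.0089,"dz": 0,"twist": 0},
    {"jaw": -1,"dx": -0.0194,"dy": 0.0089,"dz": 0,"twist": 0},
    {"jaw": -1,"dx": -0.0194,"dy": 0.0089,"dz": 0,"twist": 0},
    {"jaw": -1,"dx": -0.0194,"dy": 0.0089,"dz": 0,"twist": 0},
  ],
)

```text
t: 6.03
eef_pos: [0.5037, -0.0736, 0.2059]
ee_rot: [3.14, -0.002, -2.257]
force: [0.2, 0.7, -4.5]
width: 0.0575
gripper_force: 40.0
```

Call:
move_arm(
  increments=[
    {"jaw": -1,"dx": 0,"dy": 0,"dz": 0,"twist": 0.085},
    {"jaw": -1,"dx": 0,"dy": 0,"dz": 0,"twist": 0.085},
    {"jaw": -1,"dx": 0,"dy": 0,"dz": 0,"twist": 0.085},
    {"jaw": -1,"dx": 0,"dy": 0,"dz": 0,"twist": 0.082},
    {"jaw": -1,"dx": 0,"dy": 0,"dz": 0,"twist": 0},
    {"jaw": -1,"dx": 0,"dy": 0,"dz": 0,"twist": 0},
    {"jaw": -1,"dx": 0,"dy": 0,"dz": 0,"twist": 0},
  ],
)

```text
t: 6.62
eef_pos: [0.5039, -0.0747, 0.2066]
ee_rot: [3.141, -0.001, -2.591]
force: [0.6, -0.2, -3.8]
width: 0.0574
gripper_force: 40.0
```

```bash
python3 - <<'E'
from h import *
s=arm.get_state();print({k:np.round(s[k],4).tolist() for k in("t","q","eef_pos","ee_rot","force","moment","width","gripper_force")})
w=arm.grab_frame("wrist");d=arm.grab_frame("side");np.save("w2.npy",w)
u,v=proj("side",[.503,-.079,.07])[0].astype(int);print(u,v)
e=cv2.resize(d[v-40:v+40,u-64:u+64],(400,250),interpolation=cv2.INTER_CUBIC)
top=np.zeros((250,800,3),np.uint8);top[:,:400]=e
cv2.imwrite("pics/i.png",np.vstack([top,cv2.resize(w[130:330,170:490],(800,500),interpolation=cv2.INTER_CUBIC)[:350]]))
E
```

```text
{'t': 6.6167, 'q': [0.2388, 0.1635, -0.4671, -0.0001, -0.9414, -1.2592], 'eef_pos': [0.5039, -0.0747, 0.2066], 'ee_rot': [3.1411, -0.0011, -2.5913], 'force': [0.5836, -0.2189, -3.7603], 'moment': [0.0765, -0.0097, -0.0094], 'width': 0.0574, 'gripper_force': 39.9993}
286 202
```

View pics/i.png

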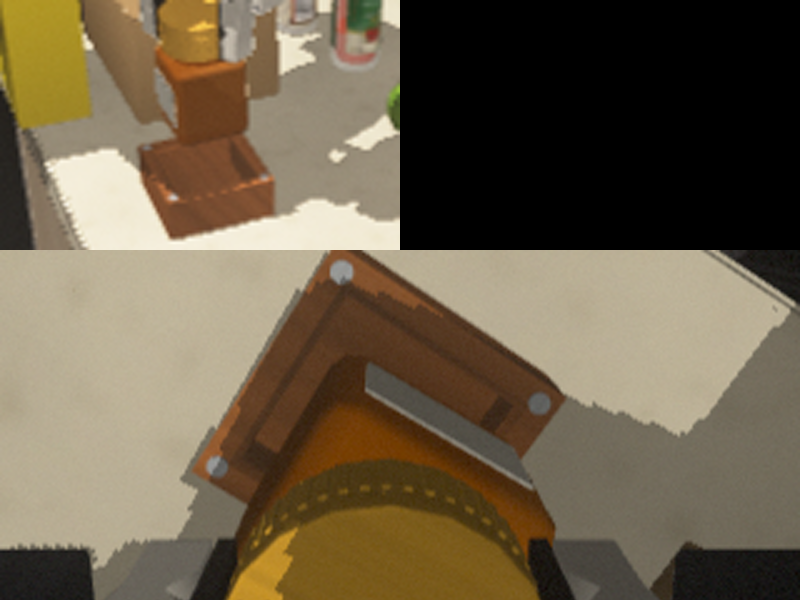

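The wrist view shows three block screws at crop (341,271), (217,467) and (539,403). The midpoint of the last two is the block centre, which I'll compute with the yaw.

```bash
python3 - <<'E'
from h import *
a=lambda v:np.degrees(np.arctan2(v[1],v[0]))
px=lambda c:(np.array(c,float)-[0,250])/2.5+[170,130]
S=unproj("wrist",px([[341,271],[217,467],[539,403]]),.035);print(S.round(4).tolist())
print("centre",((S[1]+S[2])/2).round(4),"angles",a(S[1]-S[0]),a(S[2]-S[0]),np.linalg.norm(S[1]-S[0]),np.linalg.norm(S[2]-S[0]))
L=unproj("wrist",px([[365,385],[530,487]]),.12);print("label",a(L[1]-L[0]))
s=arm.get_state();x,y,z=s["eef_pos"]
jz=z-.1375
for yaw in(-5,-2,0,3):
    c=R.from_euler("z",yaw,degrees=True).apply([[-.029,-.029,.0],[-.029,-.029,.06],[.029,-.029,.0],[-.029,.029,0],[-.029,.029,.06]])+[x,y,jz]
    print(yaw,((proj("wrist",c)-[170,130])*2.5+[0,250]).round(0).tolist())
E
```

```text
[[0.467, -0.1102, 0.035], [0.5412, -0.1124, 0.035], [0.4697, -0.0363, 0.035]]
centre [ 0.5054 -0.0744  0.035 ] angles -1.700012245399111 87.91383431099551 0.07416868744227746 0.07397348057981572
label 89.03831376287322
-5 [[354.0, 321.0], [346.0, 368.0], [233.0, 486.0], [524.0, 445.0], [569.0, 528.0]]
-2 [[346.0, 322.0], [335.0, 370.0], [235.0, 493.0], [523.0, 437.0], [567.0, 519.0]]
0 [[341.0, 323.0], [328.0, 371.0], [236.0, 498.0], [522.0, 433.0], [566.0, 513.0]]
3 [[333.0, 325.0], [318.0, 374.0], [238.0, 505.0], [520.0, 425.0], [564.0, 503.0]]
```

```bash
python3 - <<'E'
from h import *
s=arm.get_state();x,y,z=s["eef_pos"];yaw=s["ee_rot"][2];jz=z-.1375
tx=np.array([np.cos(yaw),np.sin(yaw),0]);th=np.linspace(0,2*np.pi,360)
C=np.c_[np.cos(th),np.sin(th),0*th]*.02925
for d in(-.006,-.004,-.002,0,.002):
    o=np.array([x,y,jz])+tx*d
    f=lambda p:((proj("wrist",p)-[170,130])*2.5+[0,250])
    lo=f(C+o+[0,0,.072]);hi=f(C+o+[0,0,.1])
    print(d,"lower",lo[lo[:,1].argmin()].round(0),"top",hi[hi[:,1].argmin()].round(0),"top xrange",hi[:,0].min().round(0),hi[:,0].max().round(0))
    for c in(.029,.027): 
        b=R.from_euler("z",-1.2,degrees=True).apply(np.array([[-c,-c,.0],[-c,-c,.02],[-c,-c,.066]]))+o;print(f(b).round(0).tolist())
E
```

```text
-0.006 lower [376. 469.] top [375. 525.] top xrange 204.0 547.0
[[344.0, 345.0], [341.0, 360.0], [331.0, 407.0]]
[[347.0, 355.0], [344.0, 371.0], [334.0, 420.0]]
-0.004 lower [376. 459.] top [375. 513.] top xrange 203.0 548.0
[[344.0, 337.0], [341.0, 352.0], [331.0, 397.0]]
[[347.0, 348.0], [344.0, 363.0], [334.0, 411.0]]
-0.002 lower [376. 449.] top [375. 502.] top xrange 202.0 548.0
[[344.0, 330.0], [341.0, 344.0], [331.0, 387.0]]
[[347.0, 340.0], [344.0, 355.0], [334.0, 401.0]]
0 lower [376. 439.] top [375. 490.] top xrange 201.0 549.0
[[344.0, 323.0], [341.0, 336.0], [331.0, 377.0]]
[[347.0, 333.0], [344.0, 347.0], [334.0, 391.0]]
0.002 lower [375. 429.] top [375. 478.] top xrange 201.0 549.0
[[344.0, 315.0], [341.0, 327.0], [330.0, 367.0]]
[[347.0, 325.0], [343.0, 339.0], [334.0, 381.0]]
```

```bash
python3 - <<'E'
import numpy as np,cv2
w=np.load("w2.npy");cv2.imwrite("pics/j.png",cv2.resize(w[165:255,260:395],(800,533),interpolation=cv2.INTER_CUBIC));print(800/135)
E
```

```text
5.925925925925926
```

View pics/j.png

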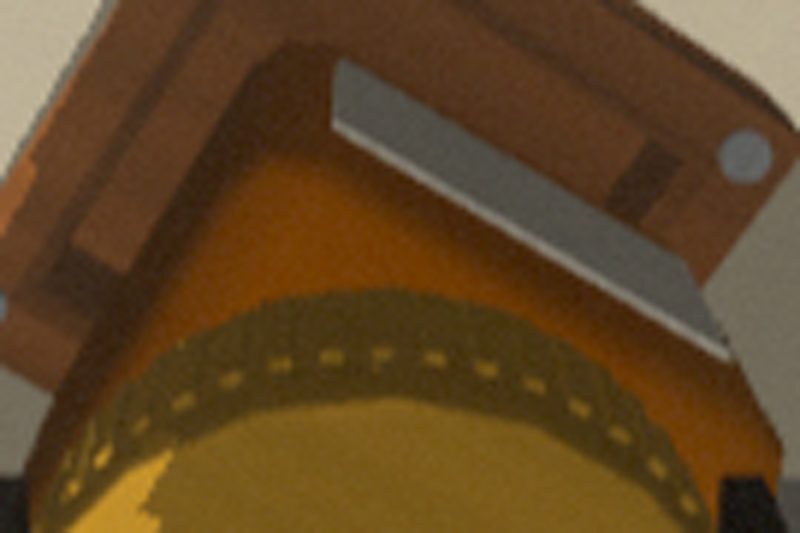

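The crop shows the cap and jar outline about 3 mm off the predicted axis along tool x. I'll correct relative to the block, lower, and feel for contact.

Call:
move_arm(
  increments=[
    {"jaw": -1,"dx": 0.0013,"dy": -0.0018,"dz": 0.005,"twist": 0.016},
    {"jaw": -1,"dx": 0,"dy": 0,"dz": 0.01,"twist": 0},
    {"jaw": -1,"dx": 0,"dy": 0,"dz": 0.01,"twist": 0},
    {"jaw": -1,"dx": 0,"dy": 0,"dz": 0.006,"twist": 0},
    {"jaw": -1,"dx": 0,"dy": 0,"dz": 0.002,"twist": 0},
    {"jaw": -1,"dx": 0,"dy": 0,"dz": 0.002,"twist": 0},
    {"jaw": -1,"dx": 0,"dy": 0,"dz": 0.002,"twist": 0},
    {"jaw": -1,"dx": 0,"dy": 0,"dz": 0,"twist": 0},
  ],
)

```text
t: 7.38
eef_pos: [0.504, -0.0768, 0.1699]
ee_rot: [3.141, -0.0, -2.61]
force: [-1.0, -0.2, -4.4]
width: 0.0577
gripper_force: 40.0
```

```bash
python3 - <<'E'
from h import *
s=arm.get_state();print({k:np.round(s[k],4).tolist() for k in("t","eef_pos","ee_rot","force","moment","width")})
d=arm.grab_frame("side")
u,v=proj("side",[.505,-.076,.05])[0].astype(int);print(u-40,v-30)
e=cv2.resize(d[v-30:v+30,u-40:u+40],(800,600),interpolation=cv2.INTER_CUBIC)
cv2.imwrite("pics/k.png",e)
E
```

```text
{'t': 7.3833, 'eef_pos': [0.504, -0.0768, 0.1699], 'ee_rot': [3.1415, -0.0004, -2.6097], 'force': [-0.9667, -0.1566, -4.3564], 'moment': [-0.0341, 0.1433, -0.0119], 'width': 0.0577}
247 178
```

There's no contact yet with the jar's underside just inside the chamfer, so I'll keep lowering.

Call:
move_arm(
  increments=[
    {"jaw": -1,"dx": 0,"dy": 0,"dz": 0.002,"twist": 0},
    {"jaw": -1,"dx": 0,"dy": 0,"dz": 0.002,"twist": 0},
    {"jaw": -1,"dx": 0,"dy": 0,"dz": 0,"twist": 0},
  ],
)

```text
t: 7.68
eef_pos: [0.5039, -0.0768, 0.1659]
ee_rot: [3.141, -0.0, -2.61]
force: [-0.1, -0.7, -4.8]
width: 0.0575
gripper_force: 40.0
```

Call:
move_arm(
  increments=[
    {"jaw": -1,"dx": 0,"dy": 0,"dz": 0.002,"twist": 0},
    {"jaw": -1,"dx": 0,"dy": 0,"dz": 0.002,"twist": 0},
    {"jaw": -1,"dx": 0,"dy": 0,"dz": 0,"twist": 0},
  ],
)

```text
t: 7.93
eef_pos: [0.5039, -0.0768, 0.1618]
ee_rot: [3.141, -0.0, -2.61]
force: [-0.2, 0.2, -4.0]
width: 0.0574
gripper_force: 40.0
```

It's inside the pocket with no side force.

Call:
move_arm(
  increments=[
    {"jaw": -1,"dx": 0,"dy": 0,"dz": 0.004,"twist": 0},
    {"jaw": -1,"dx": 0,"dy": 0,"dz": 0.004,"twist": 0},
    {"jaw": -1,"dx": 0,"dy": 0,"dz": 0.003,"twist": 0},
    {"jaw": -1,"dx": 0,"dy": 0,"dz": 0.002,"twist": 0},
    {"jaw": -1,"dx": 0,"dy": 0,"dz": 0,"twist": 0},
  ],
)

```text
t: 8.35
eef_pos: [0.5038, -0.0768, 0.1485]
ee_rot: [3.141, -0.001, -2.61]
force: [-0.8, -0.6, -4.5]
width: 0.0571
gripper_force: 40.0
```

Call:
move_arm(
  increments=[
    {"jaw": -1,"dx": 0,"dy": 0,"dz": 0.001,"twist": 0},
    {"jaw": -1,"dx": 0,"dy": 0,"dz": 0.001,"twist": 0},
    {"jaw": -1,"dx": 0,"dy": 0,"dz": 0.001,"twist": 0},
    {"jaw": -1,"dx": 0,"dy": 0,"dz": 0,"twist": 0},
  ],
)

```text
t: 8.68
eef_pos: [0.504, -0.0768, 0.146]
ee_rot: [3.142, -0.0, -2.61]
force: [-0.4, 0.9, -4.7]
width: 0.0573
gripper_force: 40.0
```

Call:
move_arm(
  increments=[
    {"jaw": -1,"dx": 0,"dy": 0,"dz": 0.0007,"twist": 0},
    {"jaw": -1,"dx": 0,"dy": 0,"dz": 0,"twist": 0},
  ],
)

```text
t: 8.85
eef_pos: [0.5044, -0.0767, 0.1457]
ee_rot: [-3.141, 0.001, -2.61]
force: [-0.3, 1.4, -2.4]
width: 0.0576
gripper_force: 40.0
```

Call:
move_arm(
  increments=[
    {"jaw": -1,"dx": 0,"dy": 0,"dz": 0.0007,"twist": 0},
    {"jaw": -1,"dx": 0,"dy": 0,"dz": 0,"twist": 0},
  ],
)

```text
t: 9.02
eef_pos: [0.5049, -0.0767, 0.1455]
ee_rot: [-3.141, 0.002, -2.609]
force: [0.6, 1.6, 2.7]
width: 0.0572
gripper_force: 40.0
```

Seated: the force has gone from hanging weight to a light push of +2.7 N. I'll grip firmly and unscrew.

Call:
move_arm(
  increments=[
    {"jaw": -1,"dx": 0,"dy": 0,"dz": 0,"twist": 0},
    {"jaw": -1,"dx": 0,"dy": 0,"dz": 0,"twist": 0},
    {"jaw": -1,"dx": 0,"dy": 0,"dz": 0,"twist": -0.05},
    {"jaw": -1,"dx": 0,"dy": 0,"dz": 0,"twist": -0.05},
    {"jaw": -1,"dx": 0,"dy": 0,"dz": 0,"twist": -0.05},
    {"jaw": -1,"dx": 0,"dy": 0,"dz": 0,"twist": -0.05},
    {"jaw": -1,"dx": 0,"dy": 0,"dz": 0,"twist": -0.05},
    {"jaw": -1,"dx": 0,"dy": 0,"dz": 0,"twist": -0.05},
  ],
  force=60,
)

```text
t: 9.68
eef_pos: [0.5041, -0.0773, 0.1454]
ee_rot: [-3.141, -0.0, -2.308]
force: [-1.4, -1.5, 7.5]
width: 0.0572
gripper_force: 60.0
```

```bash
python3 - <<'E'
from h import *
s=arm.get_state();print({k:np.round(s[k],4).tolist() for k in("t","q","eef_pos","ee_rot","force","moment","width","gripper_force")})
E
```

```text
{'t': 9.6833, 'q': [0.2339, 0.2388, -0.5399, 0.0007, -0.7919, -0.9715], 'eef_pos': [0.5041, -0.0773, 0.1454], 'ee_rot': [-3.141, -0.0001, -2.3079], 'force': [-1.3782, -1.5138, 7.5149], 'moment': [-0.4479, 0.7409, -0.4197], 'width': 0.0572, 'gripper_force': 60.0024}
```

Call:
move_arm(
  increments=[
    {"jaw": -1,"dx": 0,"dy": 0,"dz": 0,"twist": -0.06},
    {"jaw": -1,"dx": 0,"dy": 0,"dz": 0,"twist": -0.06},
    {"jaw": -1,"dx": 0,"dy": 0,"dz": 0,"twist": -0.06},
    {"jaw": -1,"dx": 0,"dy": 0,"dz": 0,"twist": -0.06},
    {"jaw": -1,"dx": 0,"dy": 0,"dz": 0,"twist": -0.06},
    {"jaw": -1,"dx": 0,"dy": 0,"dz": 0,"twist": -0.06},
    {"jaw": -1,"dx": 0,"dy": 0,"dz": 0,"twist": -0.06},
    {"jaw": -1,"dx": 0,"dy": 0,"dz": 0,"twist": -0.06},
  ],
)

```text
t: 10.35
eef_pos: [0.5045, -0.0771, 0.1456]
ee_rot: [-3.14, 0.0, -1.827]
force: [0.0, -0.1, 8.5]
width: 0.0572
gripper_force: 60.0
```

```bash
python3 - <<'E'
from h import *
s=arm.get_state();print({k:np.round(s[k],4).tolist() for k in("t","eef_pos","ee_rot","force","moment","width")})
E
```

```text
{'t': 10.35, 'eef_pos': [0.5045, -0.0771, 0.1456], 'ee_rot': [-3.1403, 0.0, -1.8272], 'force': [0.0207, -0.0567, 8.4996], 'moment': [-0.0477, 0.4174, -0.3625], 'width': 0.0572}
```

Call:
move_arm(
  increments=[
    {"jaw": -1,"dx": 0,"dy": 0,"dz": 0,"twist": -0.05},
    {"jaw": -1,"dx": 0,"dy": 0,"dz": 0,"twist": -0.05},
    {"jaw": -1,"dx": 0,"dy": 0,"dz": 0,"twist": -0.05},
    {"jaw": -1,"dx": 0,"dy": 0,"dz": 0,"twist": -0.05},
    {"jaw": -1,"dx": 0,"dy": 0,"dz": 0,"twist": 0},
  ],
)

```text
t: 10.77
eef_pos: [0.5053, -0.0771, 0.147]
ee_rot: [-3.138, -0.001, -1.626]
force: [-3.3, -0.1, 19.6]
width: 0.0572
gripper_force: 60.0
```

```bash
python3 - <<'E'
from h import *
s=arm.get_state();print({k:np.round(s[k],4).tolist() for k in("t","eef_pos","ee_rot","force","moment","width")})
E
```

```text
{'t': 10.7667, 'eef_pos': [0.5053, -0.0771, 0.147], 'ee_rot': [-3.1384, -0.0005, -1.6256], 'force': [-3.2765, -0.0995, 19.6482], 'moment': [0.1229, 1.5171, -0.034], 'width': 0.0572}
```

The threads have let go: moment is about 0, upward push 19.6 N, and the tool rose 1.5 mm. I'll turn slightly further for margin, then lift.

Call:
move_arm(
  increments=[
    {"jaw": -1,"dx": 0,"dy": 0,"dz": 0,"twist": -0.05},
    {"jaw": -1,"dx": 0,"dy": 0,"dz": -0.001,"twist": -0.02},
    {"jaw": -1,"dx": 0,"dy": 0,"dz": -0.001,"twist": 0},
    {"jaw": -1,"dx": 0,"dy": 0,"dz": -0.002,"twist": 0},
    {"jaw": -1,"dx": 0,"dy": 0,"dz": -0.002,"twist": 0},
    {"jaw": -1,"dx": 0,"dy": 0,"dz": 0,"twist": 0},
  ],
)

```text
t: 11.27
eef_pos: [0.5038, -0.077, 0.1508]
ee_rot: [3.141, -0.0, -1.56]
force: [0.7, -0.8, -0.2]
width: 0.0566
gripper_force: 60.0
```

Call:
move_arm(
  increments=[
    {"jaw": -1,"dx": 0,"dy": 0,"dz": -0.002,"twist": 0},
    {"jaw": -1,"dx": 0,"dy": 0,"dz": -0.004,"twist": 0},
    {"jaw": -1,"dx": 0,"dy": 0,"dz": -0.005,"twist": 0},
    {"jaw": -1,"dx": 0,"dy": 0,"dz": -0.005,"twist": 0},
    {"jaw": -1,"dx": 0,"dy": 0,"dz": -0.005,"twist": 0},
    {"jaw": -1,"dx": 0,"dy": 0,"dz": -0.005,"twist": 0},
    {"jaw": -1,"dx": 0,"dy": 0,"dz": -0.005,"twist": 0},
    {"jaw": -1,"dx": 0,"dy": 0,"dz": -0.003,"twist": 0},
    {"jaw": -1,"dx": 0,"dy": 0,"dz": 0,"twist": 0},
    {"jaw": -1,"dx": 0,"dy": 0,"dz": 0,"twist": 0},
    {"jaw": -1,"dx": 0,"dy": 0,"dz": 0,"twist": 0},
    {"jaw": -1,"dx": 0,"dy": 0,"dz": 0,"twist": 0},
  ],
)

```text
t: 12.27
eef_pos: [0.5039, -0.0769, 0.1845]
ee_rot: [3.141, -0.0, -1.56]
force: [0.0, -0.0, -0.0]
width: 0.0574
gripper_force: 60.0
```

```bash
python3 - <<'E'
from h import *
s=arm.get_state();print({k:np.round(s[k],4).tolist() for k in("t","eef_pos","ee_rot","force","moment","width","qd")})
d=arm.grab_frame("side")
for n in("jar","cap","jar_mid"):print(n,[(np.round(r["position"],3).tolist(),round(r["score"],2)) for r in arm.pinpoint("side",n)[:2]])
u,v=proj("side",[.505,-.076,.08])[0].astype(int)
cv2.imwrite("pics/l.png",cv2.resize(d[v-60:v+60,u-80:u+80],(800,600),interpolation=cv2.INTER_CUBIC))
E
```

```text
{'t': 12.2667, 'eef_pos': [0.5039, -0.0769, 0.1845], 'ee_rot': [3.1411, -0.0, -1.5599], 'force': [0.0136, -0.0417, -0.0222], 'moment': [0.0215, 0.0398, 0.0856], 'width': 0.0574, 'qd': [0.0001, 0.0021, 0.0008, 0.0005, 0.0015, 0.0002]}
jar [([0.499, -0.077, 0.008], 0.87)]
cap [([0.506, -0.072, 0.117], 0.67)]
jar_mid [([0.509, -0.075, 0.043], 0.92)]
```

View pics/l.png

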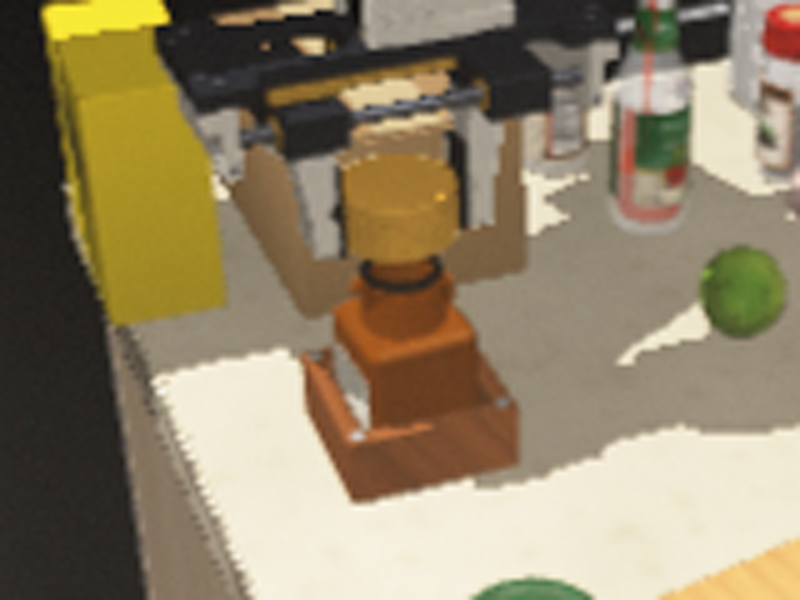

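The picture shows the jar seated in the pocket. The cap is level, centred over the rim seal (about 400,272) and roughly 19–20 mm above it.

```bash
python3 -c "
from station import arm
print(arm.job_done())"
```

```text
the job is handed in; nothing more can be done
None
```

The job is handed in: the jar is fully down in the block's pocket, and the gripper still holds the unscrewed cap level over its mouth, about 2 cm above the rim. It took about 12.5 s of the 38 s allowed, and I don't have the verdict.

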